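Put the charged battery on the dartboard light

TASK

Move the charged battery pack from its charger to the dartboard light: press the charger's spring catch so that the pack pops loose, slide it off, and then slide it front end first along the rails on the back of the light until it is fully home and the light's catch clicks up behind it. Where the light's stop is set must be found by feel: push gently, no harder than about 20 N. Let go at the end, and leave the cup, the wooden discs and the dart where they are.

Things in the scene. Friction and masses are not known exactly. Their poses are not given: they have to be found in the camera images.
- light: LED panel light lying face down, fixed (does not slide): black case 200 x 130 mm, back up, aluminium yoke bar round its far end and sides (to x 157, y +-81 mm; 30 mm high). Origin: on the counter under the case's middle. x runs along the battery rails the way a pack is slid ON, z up. Two dimmer knobs (18 mm wide, top 40 mm above the counter) at y -49 mm, x -55 and -15 mm
- light_plate (a point): Point at light x = -48 mm, y = 0 on the top face of the light's flat aluminium battery plate, 34 mm above the counter; axes as the light's. The plate spans light x -90 to 100 mm, y +-29 mm. Packs slide on it. A pack set down with its centre here lies flat, just before the rails and the tooth of the catch
- light_rail_mouth (a point): Middle of the rails' flared mouth, on the light's plate, light x = 2 mm. Walls about 53 mm apart here, 42 mm from x = 18 on, 8 mm high. From x = 18 to 90 mm inward lips (34 mm apart, 5.5 to 8 mm above the plate) run in the pack's side grooves: a pack can be set down only with its front end behind x = 16 mm. Play 2 mm each side, 1.5 mm in height
- light_home (a point): Nominal centre of a clicked-in pack: light x = 43 mm, y 0, 56 mm above the counter. Stop, catch and pusher sit on one carriage screwed down in slots, set up to 10 mm nearer or farther along x; these poses do not show it. A pack clicks 2 mm short of the hard stop (delicate contacts). Pushing it home slowly takes about 8 to 15 N in all; a steep rise after that is the stop. Unclicked, it is pushed back
- light_catch (a joint): The light's spring catch (m): 0 = up (rest, and latched), 0.0045 = its tooth held down by a pack, 0.007 = right down. The tooth stands 4.5 mm out of the plate at light x 2 to 8 mm (nominal), y 0; it runs in a channel under the pack, is pushed down by a bar across the pack's last 6 mm and springs up behind it. Its press pad, like the charger's, is not needed here
- light_pusher (a joint): The light's spring pusher in the stop block (m): 0.014 = right out (no pack), 0 = flush with the stop, about 0.002 with a pack clicked in. It pushes the pack back with 4 N right out, 6 N at the stop, damped
- charger: Grey bench charger, fixed, 150 x 124 mm, 28 mm high, with the same plate (top 34 mm above the counter), rails, stop, catch and pusher as the light. Origin on the counter; x along its rails the way a pack is slid on, z up; case from x -50 to 100 mm. The clicked-in pack's centre is at x 43 mm, y 0. A pack can be lifted off once its front end is behind x = 16 mm (centre behind x = -19 mm)
- charger_catch (a joint): The charger's spring catch (m): 0 = up, latching; 0.007 = right down, a hard stop. Pad and tooth are one piece. The pack is free at 0.005 or more: the pusher then drives it back about 12 mm, past the tooth, where it stays in the rails. Needs 1 N to start, 4 N at the bottom
- catch_pad (a point): Centre of the top face of the charger catch's ribbed grey plastic press pad, 20 mm (charger x) by 16 mm (charger y), beside the rails at charger x 5 mm, y +48 mm; its top is 43 mm above the counter (9 mm above the plate) when up. Pressed straight down; moves with the catch
- pack_center (a point): Centre (half-way up) of the black battery pack: 70 mm long (its x), 38 mm wide (its y), 44 mm high, about 0.18 kg; at the start clicked into the charger. x points to its front end (with the contacts, which goes into the rails first), z up. Side grooves 4 to 10 mm above its underside; above them its plain sides can be gripped across the 38 mm
- cup: Clear plastic cup, 72 mm across the rim, 85 mm high, standing; origin at its underside. To be left alone
- disc0: Loose wooden crokinole disc, 32 mm across, 9.5 mm thick; origin at its underside. To be left alone
- disc1: Another such disc, to be left alone
- disc2: Another such disc, to be left alone
- disc3: Another such disc, to be left alone
- dart: Steel-tipped dart, 150 mm long, lying in a small rubber rest, to be left alone; origin under the rest
Not all that is in view belongs to the job. Leave any turquoise look-alike of the charger alone.

How it is judged:
By the outcome, as a careful person would: the job done as asked, in the order asked, and still so for the second after the job is handed in, with the robot touching nothing.
It also fails if it takes over 58 s, if anything falls off the work surface, if the arm or the gripper's body presses on something with over 40 N, if the wrist force passes 120 N, or if a joint passes its speed limit or range.

ROBOT

A 6-joint arm with a two-finger parallel gripper is mounted at the origin on the work surface. World frame = base frame: x ahead of the robot, y to its left, z up, the work surface at z = 0. Lengths are in mm, angles in degrees, forces in N, time in s.
With the tool pointing down it reaches from about 350 to 850 mm from the base axis. Payload 8.1 kg.
Tool frame: the origin (TCP) lies midway between the tips of the shut fingers; the grasp point (between the pads) lies 19 mm behind it; z points along the fingers, y is the line along which they close (so a half turn about z gives the same grasp; the last joint's range is limited). The gripper opens to 85 mm and grips with 20 to 120 N. Pads are 22 mm wide; open, the fingers measure 114 mm over their backs; the gripper's body (76 mm by 85 mm) begins 54 mm behind the grasp point. The pads swing forward as they close: fully open they stand 13 mm farther back than shut.
Start: joints at [71.597, 7.471, 85.268, -0, 87.261, -4.893], TCP at [140.15, 583.407, 231.292] pointing down, gripper open.
Joint ranges: [-169.43, 169.43], [-51.17, 129.36], [1.28, 143.12], [-76.62, 256.62], [0, 156.53], [-152.29, 152.29]. Speed limits (degrees/s): [136.94, 136.94, 159.86, 180, 180, 180].

INTERFACE

Orientations are given as [roll, pitch, yaw] about the fixed x, y, z axes, in that order (R = Rz(yaw) Ry(pitch) Rx(roll)).
In Python, from bench import r gives the robot as it stands. The module is installed in compiled form; this text tells all that it offers.
- The arm moves only by the tool jog_arm, never from a script. Its argument "rows" is a list of rows, each a list of 2 entries, a list of its own where there are three numbers: the shift along the tool's x, y, z in mm, then the turn, a rotation vector about the tool's x, y, z in rad. A call has 1 to 10 rows; each row is the pose to reach, as a shift and turn from the pose commanded when the call began, along the tool's axes at that moment; what a row does not reach only later rows make up. A row lasts 1/10 s, in which the tool goes at most 50 mm and 8.59 degrees, less where a joint would pass 70% of its speed; a pose out of reach is approached as far as the arm can. A call with a gripper value outside its range is refused whole. "grip" is the finger opening in mm, from 0 to 85.4, set as the call begins (left out, the last holds). The fingers move at their own pace and stop on an object; "force" is the grip in N (left out, the last holds). Time passes only in rows, so rows that repeat a pose let the fingers close. It gives the time, the measured TCP pose, the force, the opening and the grip force at its end, in the units of the state.
- r.sense(): the state, without advancing time (a new reading comes with each control period).
- r.snapshot(name): name is "scene" or "side" or "wrist"; returns (picture, depth): 480x640x3 uint8, blue, green, red; 480x640 float32, mm along the optical axis (not along the pixel's ray), 0 where there is no reading.
- r.camera_params(name): a dict with "fx", "fy", "cx", "cy" (pixels), "pose" (4x4, takes a point from camera to world coordinates); the wrist camera has in their place "tool_from_camera" (4x4, takes a point from camera to tool coordinates, whose origin is the TCP and whose axes are the flange's). Camera axes: x right, y down, z forward; pixel columns grow to the right and rows downward; lengths in mm; the calibration is good to about 2 mm. The wrist camera is an equidistant fisheye: a pixel r from the principal point sees the ray r / f radians off the axis. A picture is of the moment at which its call begins: read the wrist's pose just before it. camera_params takes no time and is no camera call.
- r.hand_in(): hands the job in; it is judged then, once.
The state is a dict: "time": time; "joint_pos": joint angles; "qd": joint speeds; "joint_efforts": joint torques, N m; "tool_pos": TCP position; "tcp_rot": TCP orientation; "ft_force": force on the tool from outside, world axes, zero at the start; "wrist_torque": the same for the moment, N m; "finger_gap": finger opening in mm; "grip_force": force on a finger pad.
Only numpy, scipy, OpenCV 4.12 (cv2) and the standard library are available. Lean on these libraries where they do the work, as an engineer would, in place of code of your own. Each camera call takes 0.05 s, during which the arm holds its last target. There are 200 camera calls.

## Working session

There is one attempt and no reset: what is moved stays moved. The work goes in short steps, Python scripts to look and compute and a tool call to move; the robot and the scene stay as the last step left them, time stands still between calls to the robot, and variables do not carry over. Pictures are saved under pics/ and viewed, at most 10 in all, crops included, and the job is handed in when it is done.

Besides the shell and the picture viewer there is one more tool, called as a command line: name --argument value ..., lists and objects as JSON in quotes. jog_arm: Moves the arm, as the interface text tells. Its arguments: {"type":"object","properties":{"rows":{"type":"array"},"grip":{"type":"number"},"force":{"type":"number"}},"required":["rows"]}

```bash
mkdir -p pics; python3 - <<'E'
from bench import r
import cv2,numpy as np
s=r.sense();print(s)
for n in("scene","side"):
    im,d=r.snapshot(n);cv2.imwrite(f"pics/{n}0.png",im);np.save(f"pics/{n}0.npy",d)
    print(n,r.camera_params(n))
print(r.camera_params("wrist"))
E
```

```text
{'time': 0.0, 'joint_pos': array([ 7.15954193e+01,  7.51444142e+00,  8.53316026e+01, -6.53178317e-04,
        8.72628859e+01, -4.89446147e+00]), 'qd': array([-0.08703826,  0.04351439, -0.00926756, -0.02473905, -0.01333712,
       -0.05212451]), 'joint_efforts': array([ 5.70387583e-04, -5.69431651e+01, -5.00526345e+01, -2.28330259e-04,
        1.55464956e-02, -5.83864562e-05]), 'tool_pos': array([139.98465354, 582.85043281, 230.22913645]), 'tcp_rot': array([-1.79891412e+02, -8.64397091e-03,  1.66489904e+02]), 'ft_force': array([ 0.11136191, -0.01845949,  0.87326579]), 'wrist_torque': array([ 0.04408705, -0.05807944, -0.00825141]), 'grip_force': 0.0, 'finger_gap': 85.25773564899166}
scene {'fx': 433.74692214165924, 'fy': 433.74692214165924, 'cx': 319.1499759989757, 'cy': 238.37873169612848, 'pose': array([[ 4.55014947e-01,  7.34695700e-01, -5.03173555e-01,
         9.98413357e+02],
       [ 8.90461765e-01, -3.71426806e-01,  2.62906774e-01,
        -2.62161208e+02],
       [ 6.26432973e-03, -5.67683324e-01, -8.23223179e-01,
         9.24656045e+02],
       [ 0.00000000e+00,  0.00000000e
[... 272 characters left out ...]
1, -5.25099315e-01,  7.88854301e-01,
        -1.01980305e+03],
       [ 5.93547151e-03, -8.33533446e-01, -5.52437114e-01,
         7.78328698e+02],
       [ 0.00000000e+00,  0.00000000e+00,  0.00000000e+00,
         1.00000000e+00]])}
{'fx': 371.64829954431775, 'fy': 371.64829954431775, 'cx': 319.44534247796923, 'cy': 237.4682064965845, 'tool_from_camera': array([[ 7.96596174e-04, -9.50668056e-01, -3.10208981e-01,
         7.95213367e+01],
       [ 9.99998862e-01,  1.15482873e-03, -9.71163098e-04,
         5.16248186e-01],
       [ 1.28149198e-03, -3.10207854e-01,  9.50667894e-01,
        -1.42397445e+02],
       [ 0.00000000e+00,  0.00000000e+00,  0.00000000e+00,
         1.00000000e+00]])}
```

View pics/scene0.png

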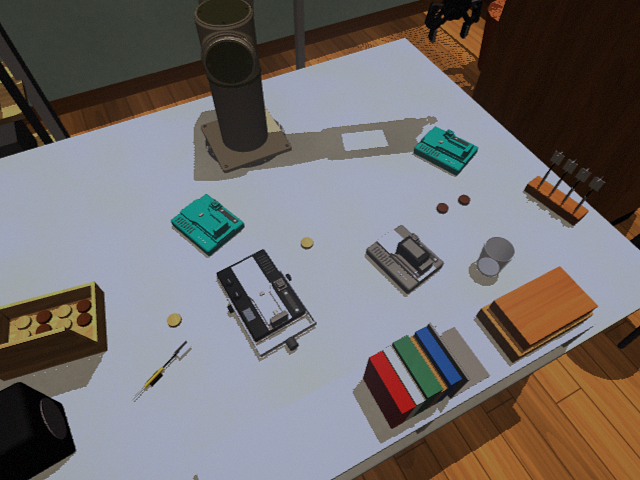

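View pics/side0.png

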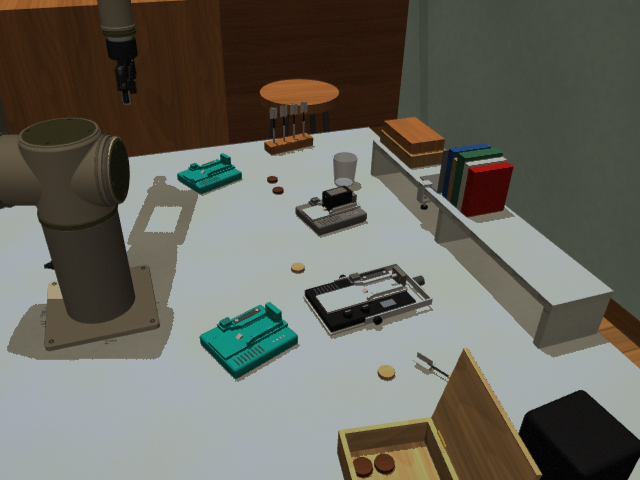

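Scene picture: the grey charger carrying the black pack is at about (405,258), and the turquoise look-alikes are at (207,223) and (447,150). The light is at (265,295). The grey one holding the pack fits the description, so I'll confirm it in an enlarged crop.

```bash
python3 - <<'E'
import cv2,numpy as np
a=cv2.imread("pics/scene0.png");b=cv2.imread("pics/side0.png")
f=lambda im,x,y,w,h:cv2.resize(im[y:y+h,x:x+w],(400,300),interpolation=cv2.INTER_CUBIC)
o=np.vstack([np.hstack([f(a,350,210,112,84),f(a,200,236,144,108+18)[:300]]),np.hstack([f(b,280,170,112,84),f(b,295,250,148,111)])])
cv2.imwrite("pics/crop1.png",o)
E
```

```text
(no output)
```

View pics/crop1.png

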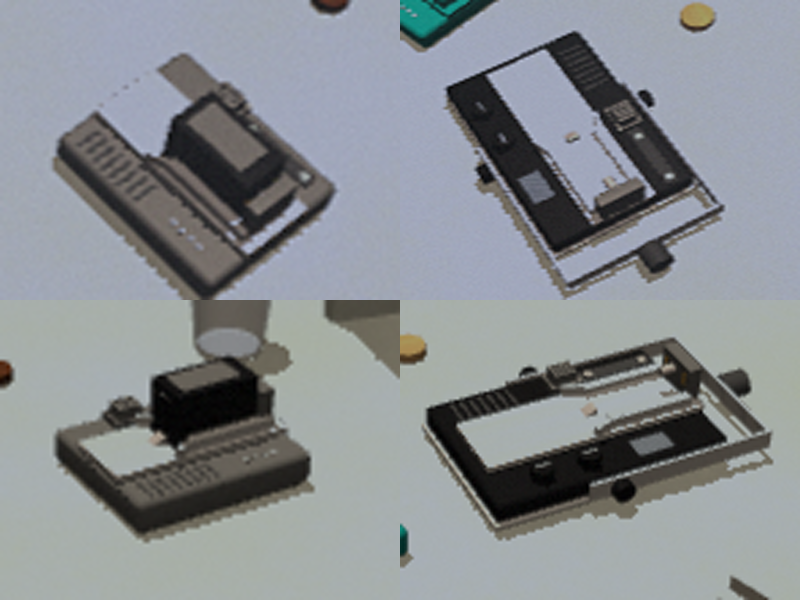

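The crop confirms it: the grey charger holds the pack, with its open end at the upper left and the pad beside the pack at (232,95). The light's open end is at the top and its stop is at the lower right (620,195). Next I'll get rough poses from depth and masks.

```bash
cat >h.py <<'E'
import cv2,numpy as np
from bench import r
def cloud(n,d):
    c=r.camera_params(n);v,u=np.mgrid[:480,:640]
    P=np.stack([(u-c["cx"])/c["fx"]*d,(v-c["cy"])/c["fy"]*d,d,np.ones_like(d)],-1)@c["pose"].T
    return P[...,:3]
def ray(n,u,v,z):
    c=r.camera_params(n);T=c["pose"];D=T[:3,:3]@[(u-c["cx"])/c["fx"],(v-c["cy"])/c["fy"],1.];o=T[:3,3]
    return o+D*(z-o[2])/D[2]
E
python3 - <<'E'
from h import *
for n,(bc,bl) in dict(scene=((355,215,455,300),(205,240,330,365)),side=((285,180,372,240),(298,258,440,340))).items():
    im=cv2.imread(f"pics/{n}0.png");d=np.load(f"pics/{n}0.npy");P=cloud(n,d)
    print(n,"table z",np.median(P[300:320,100:120,2]) if n=="scene" else np.median(P[240:260,230:260,2]))
    for nm,b in(("charger",bc),("light",bl)):
        Q=P[b[1]:b[3],b[0]:b[2]].reshape(-1,3);g=im[b[1]:b[3],b[0]:b[2]].reshape(-1,3).max(1)
        m=(Q[:,2]>20)&(Q[:,2]<45)
        if nm=="light":m&=(g<70)
        # largest component in metric grid
        M=np.zeros((600,600),np.uint8);ij=(Q[m,:2]-np.array([300,-100]))
        for x,y in ij.astype(int):
            if 0<=x<600 and 0<=y<600:M[y,x]=255
        M=cv2.morphologyEx(M,cv2.MORPH_CLOSE,np.ones((9,9)));M=cv2.morphologyEx(M,cv2.MORPH_OPEN,np.ones((9,9)))
        k,L,S,_=cv2.connectedComponentsWithStats(M);i=1+S[1:,4].argmax()
        pts=np.argwhere(L==i)[:,::-1].astype(np.float32)
        rc=cv2.minAreaRect(pts);print(nm,np.array(rc[0])+[300,-100],rc[1],rc[2],"zmed",np.median(Q[m,2]))
        if nm=="charger":
            t=Q[(Q[:,2]>70)&(Q[:,2]<90)];rc=cv2.minAreaRect(t[:,:2].astype(np.float32));print("packtop",rc,np.median(t[:,2]))
# corner rays
for nm,c in(("charger",[(366.2,249.2),(401.2,225.4),(443.2,261.8)]),("light",[(217.3,274.7),(263,249.4),(304.4,313.7),(256.9,341)])):
    p=np.array([ray("scene",*q,28) for q in c]);print(nm,p.round(1).tolist(),"len",np.linalg.norm(np.diff(p,axis=0),axis=1))
E
```

```text
scene table z 0.5690757213044435
charger [590.0335083  187.02856445] (151.09483337402344, 123.98532104492188) 10.696512222290039 zmed 29.11006866534717
packtop ((607.184814453125, 192.5740966796875), (70.61973571777344, 40.086151123046875), 9.228008270263672) 77.7063512014887
light [596. -97.] (6.0, 26.0) 90.0 zmed 27.597817500627002
side table z 0.7048333884736735
charger [588.14770508 184.09957886] (149.1751251220703, 126.90878295898438) 10.784297943115234 zmed 30.334340161292516
packtop ((606.3543090820312, 189.67202758789062), (72.208984375, 44.49574661254883), 13.88803768157959) 77.99418798371198
light [583. -95.] (10.0, 58.0) 90.0 zmed 28.190945441614076
charger [[531.7, 113.2, 28.0], [509.4, 230.7, 28.0], [647.6, 261.4, 28.0]] len [119.59481709 141.61378921]
light [[434.6, -238.8, 28.0], [417.3, -114.4, 28.0], [618.1, -98.7, 28.0], [629.2, -218.0, 28.0]] len [125.63394324 201.4315945  119.82763177]
```

```bash
cat >>h.py <<'E'
from scipy.spatial.transform import Rotation as Ro
def R0(e):return Ro.from_euler("xyz",e,degrees=True)
def goal(x,y,z,yaw,base=None):
    s=r.sense();p,R=(s["tool_pos"],R0(s["tcp_rot"])) if base is None else (np.array(base[:3]),R0([180,0,base[3]]))
    print("shift",R.inv().apply(np.array([x,y,z])-p).round(1),"rot",(R.inv()*R0([180,0,yaw])).as_rotvec().round(4))
def wcloud(d,s):
    c=r.camera_params("wrist");v,u=np.mgrid[:480,:640];a=(u-c["cx"])/c["fx"];b=(v-c["cy"])/c["fy"]
    t=np.hypot(a,b)+1e-9;k=np.tan(t)/t
    P=np.stack([a*k*d,b*k*d,d],-1)
    T=c["tool_from_camera"];P=P@T[:3,:3].T+T[:3,3]
    return R0(s["tcp_rot"]).apply(P.reshape(-1,3)).reshape(P.shape)+s["tool_pos"]
def wray(u,v,z,s):
    c=r.camera_params("wrist");a=(u-c["cx"])/c["fx"];b=(v-c["cy"])/c["fy"];t=np.hypot(a,b)+1e-9
    D=np.array([a/t*np.sin(t),b/t*np.sin(t),np.cos(t)]);T=c["tool_from_camera"];R=R0(s["tcp_rot"])
    D=R.apply(T[:3,:3]@D);o=R.apply(T[:3,3])+s["tool_pos"];return o+D*(z-o[2])/D[2]
E
python3 - <<'E'
from h import *
goal(560,229,150,100.7,(140.15,583.4,231.3,166.49))
print("cup",ray("scene",487,268,0),ray("side",343,185,0))
for n,b in dict(scene=(205,240,330,365),side=(298,258,440,340)).items():
    im=cv2.imread(f"pics/{n}0.png");P=cloud(n,np.load(f"pics/{n}0.npy"))
    Q=P[b[1]:b[3],b[0]:b[2]].reshape(-1,3);m=(Q[:,2]>24)&(Q[:,2]<45)
    M=np.zeros((300,400),np.uint8)
    for x,y in (Q[m,:2]-[350,-320]).astype(int):
        if 0<=x<400 and 0<=y<300:M[y,x]=255
    M=cv2.morphologyEx(M,cv2.MORPH_CLOSE,np.ones((9,9)));M=cv2.morphologyEx(M,cv2.MORPH_OPEN,np.ones((25,25)))
    rc=cv2.minAreaRect(np.argwhere(M>0)[:,::-1].astype(np.float32));print("light",np.array(rc[0])+[350,-320],rc[1:])
E
```

```text
shift [-491.  -246.5   81.3] rot [ 0.     -0.      1.1483]
cup [700.52439692 364.04895245   0.        ] [694.04604642 356.57526689   0.        ]
light [ 519.65939331 -167.15777588] ((199.8666534423828, 143.77915954589844), 5.492323875427246)
light [ 519.11412048 -168.9364624 ] ((201.0306396484375, 144.02450561523438), 5.90614128112793)
```

jog_arm --rows '[[[-245,-123,0],[0,0,0.574]],[[-491,-246,0],[0,0,1.148]],[[-491,-246,0],[0,0,1.148]],[[-491,-246,0],[0,0,1.148]],[[-491,-246,0],[0,0,1.148]],[[-491,-246,0],[0,0,1.148]],[[-491,-246,40],[0,0,1.148]],[[-491,-246,81],[0,0,1.148]],[[-491,-246,81],[0,0,1.148]],[[-491,-246,81],[0,0,1.148]]]' --grip 0

```text
time: 1.1
tool_pos: [516.1, 265.9, 171.0]
tcp_rot: [-180.0, -0.0, 100.7]
ft_force: [0.6, 0.6, 0.3]
finger_gap: 0.2
grip_force: 0.0
```

jog_arm --rows '[[[0,0,0],[0,0,0]],[[0,0,0],[0,0,0]],[[0,0,0],[0,0,0]]]'

```text
time: 1.4
tool_pos: [514.6, 268.0, 172.0]
tcp_rot: [-180.0, -0.0, 100.7]
ft_force: [-0.3, 0.0, -0.2]
finger_gap: 0.0
grip_force: 0.0
```

```bash
python3 - <<'E'
from h import *
s=r.sense();im,d=r.snapshot("wrist");print(s["tool_pos"],s["tcp_rot"])
cv2.imwrite("pics/w1.png",im);np.save("pics/w1.npy",d);np.save("pics/w1s.npy",np.r_[s["tool_pos"],s["tcp_rot"]])
P=wcloud(d,s);g=(d>0)
m=g&(P[...,2]>70)&(P[...,2]<90)&(abs(P[...,0]-607)<70)&(abs(P[...,1]-190)<60);print("top",cv2.minAreaRect(P[m][:,:2].astype(np.float32)),np.median(P[m][:,2]))
m=g&(P[...,2]>38)&(P[...,2]<50)&(np.hypot(P[...,0]-560,P[...,1]-229)<25);q=P[m]
print("pad",len(q),np.median(q,0),cv2.minAreaRect(q[:,:2].astype(np.float32)))
m=g&(P[...,2]>22)&(P[...,2]<30)&(np.hypot(P[...,0]-589,P[...,1]-186)<120);q=P[m];print("case",cv2.minAreaRect(q[:,:2].astype(np.float32)))
E
```

```text
[514.59011861 268.03951405 171.97851599] [-1.79987465e+02 -2.21210513e-02  1.00732570e+02]
top ((606.5437622070312, 194.26502990722656), (70.06122589111328, 36.707557678222656), 10.619037628173828) 77.8390483666961
pad 608 [562.18908267 230.71355612  42.61847719] ((563.587890625, 223.7752227783203), (20.853952407836914, 35.899837493896484), 17.75337791442871)
case ((580.3754272460938, 232.65869140625), (150.87203979492188, 44.70610809326172), 15.474185943603516)
```

View pics/w1.png

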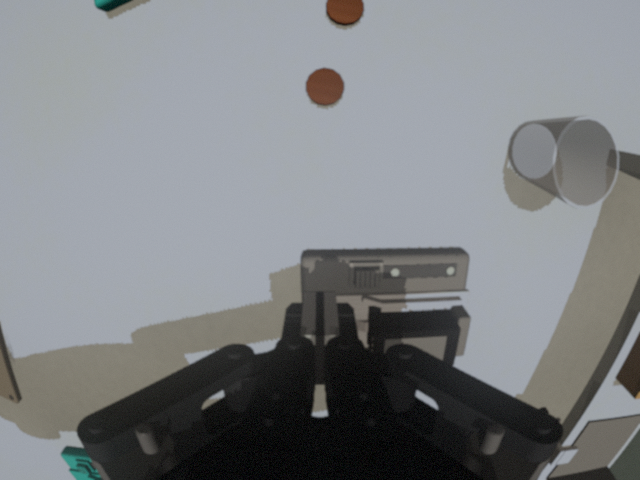

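The wrist picture shows the ribbed pad at about (366,275), beside the pack on its upper side. The cup is at (565,160), and the discs at (325,86) and (345,8) are clear of it.

```bash
python3 - <<'E'
from h import *
a=np.load("pics/w1s.npy");s=dict(tool_pos=a[:3],tcp_rot=a[3:])
c=[(350,264),(382,264),(382,287),(350,287)]
p=np.array([wray(*q,43,s) for q in c]);print(p.round(1),p.mean(0))
P=wcloud(np.load("pics/w1.npy"),s)
q=P[266:286,353:380].reshape(-1,3);print(np.median(q,0),q.std(0))
f=np.array([wray(*q,28,s) for q in[(302,252),(466,250)]]);print("edge",f,np.degrees(np.arctan2(*(f[1]-f[0])[[1,0]])))
x,y=p.mean(0)[:2];goal(x,y,60,100.7)
E
```

```text
[[544.2 242.3  43. ]
 [569.4 246.9  43. ]
 [574.5 227.2  43. ]
 [548.6 222.6  43. ]] [559.20469111 234.72675761  43.        ]
[559.25364303 234.50008692  42.56993372] [ 7.20553961  8.38057239 17.04757076]
edge [[505.5674026  239.55137136  28.        ]
 [644.09345308 267.12557525  28.        ]] 11.257821572687892
shift [-41.5  37.5 112.3] rot [ 0.0005 -0.0005  0.0014]
```

jog_arm --rows '[[[-43,38,30],[0,0,0]],[[-43,38,60],[0,0,0]],[[-43,38,90],[0,0,0]],[[-43,38,110],[0,0,0]],[[-43,38,122],[0,0,0]],[[-43,38,122],[0,0,0]],[[-43,38,122],[0,0,0]]]'

```text
time: 2.15
tool_pos: [560.8, 233.2, 51.2]
tcp_rot: [179.9, -0.0, 100.8]
ft_force: [0.5, -0.2, 0.8]
finger_gap: 0.1
grip_force: 0.0
```

jog_arm --rows '[[[0,0,3],[0,0,0]],[[0,0,6],[0,0,0]],[[0,0,8],[0,0,0]],[[0,0,9],[0,0,0]],[[0,0,9],[0,0,0]]]'

```text
time: 2.65
tool_pos: [560.8, 232.5, 41.3]
tcp_rot: [179.9, -0.0, 100.7]
ft_force: [0.9, 0.8, 2.4]
finger_gap: 0.4
grip_force: 1.0
```

jog_arm --rows '[[[0,0,1],[0,0,0]],[[0,0,2],[0,0,0]],[[0,0,3],[0,0,0]],[[0,0,3],[0,0,0]]]'

```text
time: 3.05
tool_pos: [560.5, 232.3, 37.8]
tcp_rot: [180.0, 0.0, 100.7]
ft_force: [1.7, 0.8, 3.2]
finger_gap: 0.0
grip_force: 1.6
```

jog_arm --rows '[[[0,0,1],[0,0,0]],[[0,0,1.5],[0,0,0]],[[0,0,1.5],[0,0,0]],[[0,0,1.5],[0,0,0]],[[0,0,1.5],[0,0,0]],[[0,0,1.5],[0,0,0]],[[0,0,1.5],[0,0,0]]]'

```text
time: 3.75
tool_pos: [560.4, 232.3, 36.4]
tcp_rot: [180.0, 0.0, 100.7]
ft_force: [1.2, 0.5, 4.1]
finger_gap: 0.2
grip_force: 1.8
```

```bash
python3 - <<'E'
from h import *
s=r.sense();print(s["ft_force"])
for n in("scene","side"):
    im,d=r.snapshot(n);P=cloud(n,d);m=(P[...,2]>72)&(P[...,2]<83)&(abs(P[...,0]-600)<60)&(abs(P[...,1]-190)<28);q=P[m];print(n,cv2.minAreaRect(q[:,:2].astype(np.float32)),len(q))
E
```

```text
[1.22947338 0.4523661  4.14932749]
scene ((595.128173828125, 189.8960723876953), (71.31703186035156, 39.115699768066406), 13.55725383758545) 430
side ((593.00341796875, 193.8790283203125), (73.79915618896484, 55.97031784057617), 6.800823211669922) 250
```

jog_arm --rows '[[[0,0,-20],[0,0,0]],[[0,0,-60],[0,0,0]],[[0,0,-105],[0,0,0]],[[0,0,-105],[0,0,0]]]' --grip 65

```text
time: 4.25
tool_pos: [563.8, 233.5, 148.5]
tcp_rot: [179.4, -0.1, 100.7]
ft_force: [1.4, 1.3, 1.1]
finger_gap: 58.1
grip_force: 0.0
```

```bash
python3 - <<'E'
from h import *
goal(594.7,191,140,190.7)
E
```

```text
shift [-47.5  22.4   8.7] rot [ 0.0086  0.0067 -1.5705]
```

jog_arm --rows '[[[-24,14,0],[0,0,-0.15]],[[-48,25,0],[0,0,-0.3]],[[-48,25,0],[0,0,-0.45]],[[-48,25,0],[0,0,-0.6]],[[-48,25,0],[0,0,-0.75]],[[-48,25,0],[0,0,-0.9]],[[-48,25,0],[0,0,-1.05]],[[-48,25,0],[0,0,-1.2]],[[-48,25,0],[0,0,-1.35]],[[-48,25,0],[0,0,-1.5]]]'

```text
time: 5.25
tool_pos: [592.9, 189.6, 140.0]
tcp_rot: [-180.0, -0.1, -173.0]
ft_force: [0.1, -1.2, 0.3]
finger_gap: 65.1
grip_force: 0.0
```

jog_arm --rows '[[[0,0,0],[0,0,-0.071]],[[0,0,0],[0,0,-0.071]],[[0,0,0],[0,0,-0.071]],[[0,0,0],[0,0,-0.071]]]'

```text
time: 5.65
tool_pos: [593.6, 189.7, 140.9]
tcp_rot: [-180.0, -0.0, -169.4]
ft_force: [-0.3, 0.3, 0.3]
finger_gap: 64.7
grip_force: 0.0
```

```bash
python3 - <<'E'
from h import *
s=r.sense();im,d=r.snapshot("wrist");print(s["tool_pos"],s["tcp_rot"],s["finger_gap"])
cv2.imwrite("pics/w2.png",im);np.save("pics/w2.npy",d);np.save("pics/w2s.npy",np.r_[s["tool_pos"],s["tcp_rot"]])
P=wcloud(d,s);m=(d>0)&(P[...,2]>70)&(P[...,2]<86)&(abs(P[...,0]-595)<60)&(abs(P[...,1]-190)<28)
k,L,S,_=cv2.connectedComponentsWithStats(m.astype(np.uint8));i=1+S[1:,4].argmax();q=P[L==i];print(S[i],cv2.minAreaRect(q[:,:2].astype(np.float32)),np.median(q[:,2]))
E
```

```text
[593.55416743 189.72442159 140.92082345] [-1.79998780e+02 -4.49416998e-02 -1.69380588e+02] 64.65200004482836
[ 285  200   67  111 6979] ((595.1714477539062, 189.99493408203125), (70.04652404785156, 38.503299713134766), 11.225580215454102) 78.60789435781776
```

View pics/w2.png

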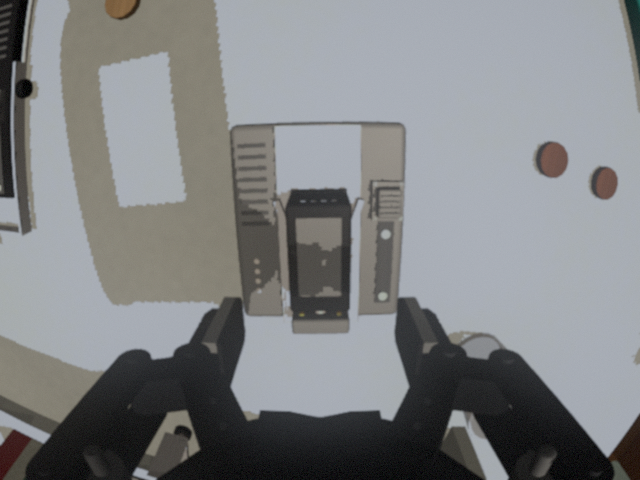

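jog_arm --rows '[[[-2,0,35],[0,0,0]],[[-2,0,65],[0,0,0]],[[-2,0,85],[0,0,0]],[[-2,0,94],[0,0,0]],[[-2,0,94],[0,0,0]],[[-2,0,94],[0,0,0]]]'

```text
time: 6.3
tool_pos: [596.6, 190.4, 48.5]
tcp_rot: [180.0, 0.1, -169.3]
ft_force: [-0.3, -0.4, 0.6]
finger_gap: 65.2
grip_force: 0.0
```

jog_arm --rows '[[[0,0,0],[0,0,0]],[[0,0,0],[0,0,0]],[[0,0,0],[0,0,0]],[[0,0,0],[0,0,0]],[[0,0,0],[0,0,0]],[[0,0,0],[0,0,0]]]' --grip 30 --force 50

```text
time: 6.9
tool_pos: [597.0, 190.4, 49.2]
tcp_rot: [180.0, 0.2, -169.3]
ft_force: [-1.7, 0.0, 6.9]
finger_gap: 37.1
grip_force: 49.8
```

jog_arm --rows '[[[5,0,-0.7],[0,0,0]],[[12,0,-0.7],[0,0,0]],[[20,0,-0.7],[0,0,0]],[[28,0,-0.7],[0,0,0]],[[28,0,-0.7],[0,0,0]]]'

```text
time: 7.4
tool_pos: [567.8, 184.9, 49.1]
tcp_rot: [180.0, 0.1, -169.3]
ft_force: [-2.2, -0.2, 8.7]
finger_gap: 37.2
grip_force: 51.3
```

jog_arm --rows '[[[10,0,0],[0,0,0]],[[20,0,0],[0,0,0]],[[30,0,0],[0,0,0]],[[32,0,0],[0,0,0]],[[32,0,0],[0,0,0]]]'

```text
time: 7.9
tool_pos: [536.5, 179.1, 49.0]
tcp_rot: [180.0, 0.1, -169.3]
ft_force: [-0.4, 0.4, 9.6]
finger_gap: 37.4
grip_force: 51.4
```

jog_arm --rows '[[[0,0,-3],[0,0,0]],[[0,0,-10],[0,0,0]],[[0,0,-30],[0,0,0]],[[0,0,-60],[0,0,0]],[[0,0,-75],[0,0,0]],[[0,0,-75],[0,0,0]],[[0,0,-75],[0,0,0]]]'

```text
time: 8.6
tool_pos: [536.4, 178.9, 122.3]
tcp_rot: [-180.0, -0.0, -169.3]
ft_force: [-0.8, 0.4, -3.8]
finger_gap: 37.5
grip_force: 50.4
```

```bash
python3 - <<'E'
from h import *
s=r.sense();print(s["ft_force"],s["wrist_torque"],s["tcp_rot"])
c,sn=np.cos(np.radians(5.7)),np.sin(np.radians(5.7));p=np.array([519.5,-168])+np.array([c,sn])*-100
print(p);goal(*p,124,185.7)
E
```

```text
[-0.8055031   0.41726602 -3.7678491 ] [ 0.00368653  0.00104412 -0.02954755] [-1.79998778e+02 -4.15586447e-02 -1.69272865e+02]
[ 419.994443   -177.93197497]
shift [ 180.8 -328.9   -1.6] rot [-0.0001 -0.0007  0.0877]
```

jog_arm --rows '[[[6,-40,-10],[0,0,0]],[[12,-85,-25],[0,0,0.02]],[[20,-130,-25],[0,0,0.04]],[[27,-175,-25],[0,0,0.06]],[[34,-220,-25],[0,0,0.08]],[[40,-265,-25],[0,0,0.088]],[[46,-305,-25],[0,0,0.088]],[[51,-340,-25],[0,0,0.088]],[[51,-340,-25],[0,0,0.088]],[[51,-340,-25],[0,0,0.088]]]'

```text
time: 9.6
tool_pos: [548.7, -164.8, 145.8]
tcp_rot: [179.9, -0.2, -174.4]
ft_force: [0.2, 0.5, -1.4]
finger_gap: 37.6
grip_force: 51.1
```

jog_arm --rows '[[[0,0,0],[0,0,0]],[[0,0,0],[0,0,0]],[[0,0,0],[0,0,0]]]'

```text
time: 9.9
tool_pos: [550.0, -163.4, 147.8]
tcp_rot: [180.0, -0.0, -174.2]
ft_force: [0.8, -0.2, -1.5]
finger_gap: 36.9
grip_force: 51.0
```

```bash
python3 - <<'E'
from h import *
s=r.sense();im,d=r.snapshot("wrist");print(s["tool_pos"],s["tcp_rot"],s["finger_gap"])
cv2.imwrite("pics/w3.png",im);np.save("pics/w3.npy",d);np.save("pics/w3s.npy",np.r_[s["tool_pos"],s["tcp_rot"]])
E
```

```text
[ 550.01850746 -163.38898471  147.78760401] [ 1.79983777e+02 -1.98978914e-02 -1.74222091e+02] 36.87973931480217
```

View pics/w3.png

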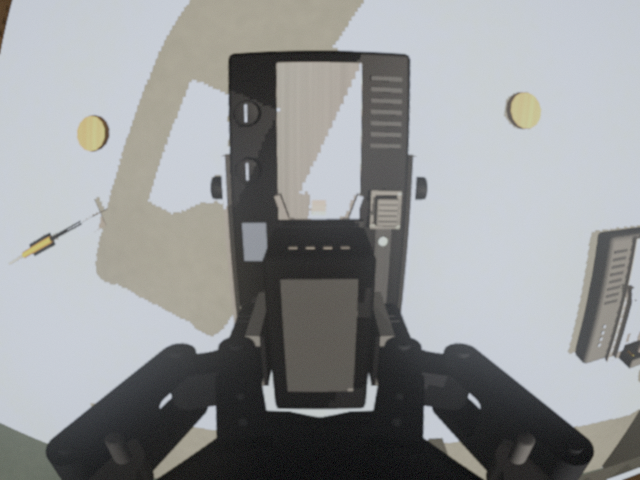

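The picture shows the light's plate edges at columns 277 and 361 and its front edge at row ~62. The mouth is at row ~200, and the tooth at (318,205). The pack is square in the hand.

```bash
python3 - <<'E'
from h import *
a=np.load("pics/w3s.npy");s=dict(tool_pos=a[:3],tcp_rot=a[3:]);im=cv2.imread("pics/w3.png");g=im.max(2).astype(float)
# plate side edges: strongest gradient per row
A=[];B=[]
for v in range(75,190,5):
    row=np.gradient(cv2.GaussianBlur(g,(3,3),0)[v])
    A.append(wray(265+row[265:290].argmax(),v,34,s)[:2]);B.append(wray(350+row[350:375].argmin(),v,34,s)[:2])
def ln(p):
    p=np.array(p,np.float32);vx,vy,x,y=cv2.fitLine(p,cv2.DIST_HUBER,0,.01,.01).ravel();sg=np.sign(vx);return vx*sg,vy*sg,x,y
for n,p in(("L",A),("R",B)):
    vx,vy,x,y=ln(p);print(n,"yaw",np.degrees(np.arctan2(vy,vx)),"y at x=500",y+(500-x)*vy/vx)
# plate front edge x=-90, case front x=-100
for u in(290,305,320):
    col=np.gradient(g[:,u]);v=50+col[50:80].argmax();print("plate front",v,wray(u,v,34,s))
for u in(250,385):
    col=np.gradient(g[:,u]);v=45+col[45:70].argmin();print("case front",v,wray(u,v,28,s))
t=(im[195:220,305:335,2].astype(int)-im[195:220,305:335,0]);print("tooth c",[wray(u,v,38.5,s).round(1) for u,v in((311,200),(326,200),(311,212),(326,212))])
P=wcloud(np.load("pics/w3.npy"),s)
m=P[285:390,282:356].reshape(-1,3);print("packtop",np.median(m,0),cv2.minAreaRect(m[:,:2].astype(np.float32)),m[:,2].std())
hsv=np.float32;q=P[240:400,260:380];k=(q[...,2]>np.median(m[:,2])-3)&(q[...,2]<np.median(m[:,2])+3);print(cv2.minAreaRect(q[k][:,:2].astype(np.float32)))
E
```

```text
L yaw 5.5950413 y at x=500 -198.05943
R yaw 5.456041 y at x=500 -139.74117
plate front 61 [ 431.67593083 -195.1481867    34.        ]
plate front 61 [ 430.83970693 -185.05893288   34.        ]
plate front 61 [ 429.87717316 -175.01387477   34.        ]
case front 52 [ 425.8267866  -224.40711604   28.        ]
case front 53 [ 417.21611759 -130.88493961   28.        ]
tooth c [array([ 526.1, -171.4,   38.5]), array([ 525. , -161.1,   38.5]), array([ 534.6, -170.6,   38.5]), array([ 533.5, -160.2,   38.5])]
packtop [ 545.08211955 -163.86811622  177.23029982] ((521.369873046875, -166.32040405273438), (101.00617218017578, 29.194353103637695), 5.8320722579956055) 8.108370642447905
((545.5401000976562, -163.6094970703125), (64.91588592529297, 42.832183837890625), 5.405120372772217)
```

```bash
python3 - <<'E'
from h import *
goal(474,-171.4,60,185.5)
E
```

```text
shift [76.5 -0.1 88. ] rot [ 0.0001 -0.0001  0.0046]
```

jog_arm --rows '[[[35,0,0],[0,0,0.005]],[[70,0,0],[0,0,0.005]],[[76.5,0,20],[0,0,0.005]],[[76.5,0,50],[0,0,0.005]],[[76.5,0,75],[0,0,0.005]],[[76.5,0,88],[0,0,0.005]],[[76.5,0,88],[0,0,0.005]],[[76.5,0,88],[0,0,0.005]],[[76.5,0,88],[0,0,0.005]]]'

```text
time: 10.85
tool_pos: [475.2, -172.6, 61.7]
tcp_rot: [-179.9, 0.1, -174.6]
ft_force: [0.2, -0.0, -2.5]
finger_gap: 37.2
grip_force: 51.1
```

jog_arm --rows '[[[0,0,3],[0,0,0]],[[0,0,6],[0,0,0]],[[0,0,8],[0,0,0]],[[0,0,9],[0,0,0]],[[0,0,9],[0,0,0]],[[0,0,9],[0,0,0]]]'

```text
time: 11.45
tool_pos: [473.9, -172.1, 51.0]
tcp_rot: [180.0, -0.0, -174.6]
ft_force: [0.8, 0.3, -2.7]
finger_gap: 37.1
grip_force: 51.1
```

jog_arm --rows '[[[0,0.4,0.7],[0,0,0]],[[0,0.4,1.3],[0,0,0]],[[0,0.4,1.3],[0,0,0]],[[0,0.4,1.3],[0,0,0]]]'

```text
time: 11.85
tool_pos: [473.9, -171.8, 49.7]
tcp_rot: [-180.0, -0.0, -174.6]
ft_force: [0.5, -0.9, -1.8]
finger_gap: 37.3
grip_force: 51.1
```

jog_arm --rows '[[[0,0,0.5],[0,0,0]],[[0,0,0.5],[0,0,0]]]'

```text
time: 12.05
tool_pos: [474.0, -171.8, 49.4]
tcp_rot: [-180.0, 0.0, -174.6]
ft_force: [-0.6, -0.1, -1.8]
finger_gap: 37.5
grip_force: 51.3
```

jog_arm --rows '[[[0,0,0.5],[0,0,0]],[[0,0,0.5],[0,0,0]]]'

```text
time: 12.25
tool_pos: [474.1, -171.9, 49.2]
tcp_rot: [-180.0, 0.0, -174.6]
ft_force: [-2.6, 0.4, 4.1]
finger_gap: 37.5
grip_force: 51.9
```

jog_arm --rows '[[[-3,0.4,-0.5],[0,0,0]],[[-8,0.4,-0.5],[0,0,0]],[[-14,0.4,-0.5],[0,0,0]],[[-20,0.4,-0.5],[0,0,0]],[[-26,0.4,-0.5],[0,0,0]],[[-26,0.4,-0.5],[0,0,0]]]'

```text
time: 12.85
tool_pos: [500.8, -168.8, 49.2]
tcp_rot: [-180.0, 0.0, -174.6]
ft_force: [1.1, 0.4, 1.0]
finger_gap: 37.4
grip_force: 51.3
```

jog_arm --rows '[[[-3,0,0],[0,0,0]],[[-6,0,0],[0,0,0]],[[-9,0,0],[0,0,0]],[[-12,0,0],[0,0,0]],[[-12,0,0],[0,0,0]]]'

```text
time: 13.35
tool_pos: [512.2, -167.8, 49.3]
tcp_rot: [-180.0, 0.0, -174.6]
ft_force: [0.8, 0.7, 1.2]
finger_gap: 37.0
grip_force: 51.4
```

jog_arm --rows '[[[-4,0,0],[0,0,0]],[[-8,0,0],[0,0,0]],[[-12,0,0],[0,0,0]],[[-16,0,0],[0,0,0]],[[-20,0,0],[0,0,0]],[[-24,0,0],[0,0,0]],[[-28,0,0],[0,0,0]],[[-28,0,0],[0,0,0]]]'

```text
time: 14.15
tool_pos: [540.3, -165.1, 49.2]
tcp_rot: [-180.0, 0.1, -174.6]
ft_force: [1.1, -0.5, 0.6]
finger_gap: 37.3
grip_force: 51.4
```

jog_arm --rows '[[[-1,0,0],[0,0,0]],[[-2,0,0],[0,0,0]],[[-3,0,0],[0,0,0]],[[-4,0,0],[0,0,0]],[[-5,0,0],[0,0,0]],[[-6,0,0],[0,0,0]],[[-6,0,0],[0,0,0]]]'

```text
time: 14.85
tool_pos: [545.7, -164.6, 49.3]
tcp_rot: [-180.0, 0.0, -174.6]
ft_force: [-0.5, -0.4, 1.7]
finger_gap: 37.5
grip_force: 51.7
```

jog_arm --rows '[[[-1,0,0],[0,0,0]],[[-2,0,0],[0,0,0]],[[-3,0,0],[0,0,0]],[[-4,0,0],[0,0,0]],[[-5,0,0],[0,0,0]],[[-6,0,0],[0,0,0]],[[-6,0,0],[0,0,0]]]'

```text
time: 15.55
tool_pos: [551.7, -164.0, 49.2]
tcp_rot: [-180.0, 0.0, -174.6]
ft_force: [-1.2, -0.5, 2.5]
finger_gap: 37.5
grip_force: 51.8
```

jog_arm --rows '[[[-1,0,0],[0,0,0]],[[-2,0,0],[0,0,0]],[[-3,0,0],[0,0,0]],[[-3,0,0],[0,0,0]]]'

```text
time: 15.95
tool_pos: [554.7, -163.7, 49.3]
tcp_rot: [-180.0, 0.0, -174.6]
ft_force: [-0.9, -0.7, 3.7]
finger_gap: 37.3
grip_force: 51.8
```

jog_arm --rows '[[[-1,0,0],[0,0,0]],[[-2,0,0],[0,0,0]],[[-3,0,0],[0,0,0]],[[-3,0,0],[0,0,0]]]'

```text
time: 16.35
tool_pos: [557.6, -163.4, 49.3]
tcp_rot: [-180.0, 0.0, -174.6]
ft_force: [-1.6, 0.6, 2.5]
finger_gap: 37.1
grip_force: 51.9
```

jog_arm --rows '[[[-1,0,0],[0,0,0]],[[-2,0,0],[0,0,0]],[[-3,0,0],[0,0,0]],[[-3,0,0],[0,0,0]]]'

```text
time: 16.75
tool_pos: [560.3, -163.2, 49.3]
tcp_rot: [-180.0, -0.0, -174.6]
ft_force: [-4.6, 0.4, 5.6]
finger_gap: 37.0
grip_force: 52.0
```

jog_arm --rows '[[[-1,0,0],[0,0,0]],[[-2,0,0],[0,0,0]],[[-3,0,0],[0,0,0]],[[-3,0,0],[0,0,0]]]'

```text
time: 17.15
tool_pos: [561.9, -163.1, 49.3]
tcp_rot: [180.0, -0.2, -174.6]
ft_force: [-13.6, -1.0, 12.7]
finger_gap: 37.1
grip_force: 52.9
```

jog_arm --rows '[[[-0.7,0,0],[0,0,0]],[[-1.4,0,0],[0,0,0]],[[-2,0,0],[0,0,0]],[[-2,0,0],[0,0,0]]]'

```text
time: 17.55
tool_pos: [563.6, -162.9, 49.3]
tcp_rot: [180.0, -0.2, -174.6]
ft_force: [-12.8, -0.9, 13.9]
finger_gap: 36.9
grip_force: 53.0
```

jog_arm --rows '[[[-0.7,0,-0.3],[0,0,0]],[[-1.4,0,-0.5],[0,0,0]],[[-2,0,-0.5],[0,0,0]],[[-2,0,-0.5],[0,0,0]]]'

```text
time: 17.95
tool_pos: [565.8, -162.7, 49.4]
tcp_rot: [180.0, -0.2, -174.6]
ft_force: [-10.7, -1.1, 8.9]
finger_gap: 37.1
grip_force: 52.4
```

jog_arm --rows '[[[-0.5,0,0],[0,0,0]],[[-1,0,0],[0,0,0]],[[-1.5,0,0],[0,0,0]],[[-1.5,0,0],[0,0,0]]]'

```text
time: 18.35
tool_pos: [567.2, -162.5, 49.4]
tcp_rot: [180.0, -0.2, -174.6]
ft_force: [-9.9, -1.1, 9.0]
finger_gap: 37.6
grip_force: 52.5
```

jog_arm --rows '[[[-0.5,0,0],[0,0,0]],[[-1,0,0],[0,0,0]],[[-1,0,0],[0,0,0]]]'

```text
time: 18.65
tool_pos: [568.2, -162.5, 49.4]
tcp_rot: [180.0, -0.2, -174.6]
ft_force: [-10.6, -1.5, 9.4]
finger_gap: 37.0
grip_force: 52.5
```

jog_arm --rows '[[[-0.5,0,0],[0,0,0]],[[-1,0,0],[0,0,0]],[[-1,0,0],[0,0,0]]]'

```text
time: 18.95
tool_pos: [569.2, -162.3, 49.4]
tcp_rot: [180.0, -0.2, -174.6]
ft_force: [-10.7, -1.0, 9.9]
finger_gap: 37.3
grip_force: 52.5
```

jog_arm --rows '[[[-0.5,0,0],[0,0,0]],[[-1,0,0],[0,0,0]],[[-1,0,0],[0,0,0]]]'

```text
time: 19.25
tool_pos: [570.1, -162.3, 49.4]
tcp_rot: [180.0, -0.2, -174.6]
ft_force: [-11.6, -1.3, 9.7]
finger_gap: 37.4
grip_force: 52.5
```

jog_arm --rows '[[[-0.5,0,0],[0,0,0]],[[-1,0,0],[0,0,0]],[[-1,0,0],[0,0,0]]]'

```text
time: 19.55
tool_pos: [571.1, -162.2, 49.4]
tcp_rot: [180.0, -0.2, -174.6]
ft_force: [-10.8, -1.3, 9.4]
finger_gap: 37.0
grip_force: 52.5
```

jog_arm --rows '[[[-0.4,0,0],[0,0,0]],[[-0.7,0,0],[0,0,0]],[[-0.7,0,0],[0,0,0]]]'

```text
time: 19.85
tool_pos: [571.8, -162.1, 49.4]
tcp_rot: [180.0, -0.2, -174.6]
ft_force: [-11.4, -1.5, 10.6]
finger_gap: 37.5
grip_force: 52.6
```

jog_arm --rows '[[[-0.4,0,0],[0,0,0]],[[-0.7,0,0],[0,0,0]],[[-0.7,0,0],[0,0,0]]]'

```text
time: 20.15
tool_pos: [572.4, -162.0, 49.4]
tcp_rot: [180.0, -0.2, -174.6]
ft_force: [-10.2, -1.2, 9.6]
finger_gap: 37.2
grip_force: 52.6
```

jog_arm --rows '[[[-0.4,0,0],[0,0,0]],[[-0.7,0,0],[0,0,0]],[[-0.7,0,0],[0,0,0]]]'

```text
time: 20.45
tool_pos: [573.1, -161.9, 49.3]
tcp_rot: [180.0, -0.2, -174.6]
ft_force: [-10.8, -0.9, 8.6]
finger_gap: 37.3
grip_force: 52.5
```

jog_arm --rows '[[[-0.4,0,0],[0,0,0]],[[-0.7,0,0],[0,0,0]],[[-0.7,0,0],[0,0,0]]]'

```text
time: 20.75
tool_pos: [573.8, -161.9, 49.4]
tcp_rot: [180.0, -0.2, -174.6]
ft_force: [-11.8, -1.5, 8.7]
finger_gap: 37.4
grip_force: 52.5
```

jog_arm --rows '[[[-0.3,0,0],[0,0,0]],[[-0.6,0,0],[0,0,0]],[[-0.6,0,0],[0,0,0]]]'

```text
time: 21.05
tool_pos: [574.4, -161.9, 49.4]
tcp_rot: [180.0, -0.2, -174.6]
ft_force: [-12.7, -1.3, 10.0]
finger_gap: 37.9
grip_force: 52.5
```

jog_arm --rows '[[[-0.3,0,0],[0,0,0]],[[-0.6,0,0],[0,0,0]],[[-0.6,0,0],[0,0,0]]]'

```text
time: 21.35
tool_pos: [574.6, -161.8, 49.4]
tcp_rot: [180.0, -0.3, -174.6]
ft_force: [-15.4, -0.6, 12.0]
finger_gap: 37.2
grip_force: 52.8
```

The force is now rising steeply, so the pack is at the stop. I'll ease off, let go and check that the catch holds it.

jog_arm --rows '[[[0.8,0,0],[0,0,0]],[[1.6,0,0],[0,0,0]],[[2.4,0,0],[0,0,0]],[[2.4,0,0],[0,0,0]]]'

```text
time: 21.75
tool_pos: [574.0, -161.8, 49.3]
tcp_rot: [180.0, -0.1, -174.6]
ft_force: [-5.1, -1.9, 0.3]
finger_gap: 37.4
grip_force: 51.7
```

jog_arm --rows '[[[0.7,0,0],[0,0,0]],[[1.4,0,0],[0,0,0]],[[1.4,0,0],[0,0,0]]]'

```text
time: 22.05
tool_pos: [572.9, -161.9, 49.4]
tcp_rot: [180.0, -0.0, -174.6]
ft_force: [-2.5, -1.9, -1.8]
finger_gap: 37.3
grip_force: 51.2
```

jog_arm --rows '[[[0.5,0,0],[0,0,0]],[[1,0,0],[0,0,0]],[[1,0,0],[0,0,0]],[[1,0,0],[0,0,0]]]'

```text
time: 22.45
tool_pos: [572.5, -161.9, 49.6]
tcp_rot: [-180.0, 0.1, -174.6]
ft_force: [3.7, -0.2, -7.2]
finger_gap: 37.6
grip_force: 50.7
```

The catch holds the pack against the pull, so it has clicked in. I'll relax the pull, let go and retreat.

jog_arm --rows '[[[-0.7,0,0.5],[0,0,0]],[[-0.7,0,0.5],[0,0,0]]]'

```text
time: 22.65
tool_pos: [572.8, -161.9, 49.5]
tcp_rot: [180.0, -0.0, -174.6]
ft_force: [0.1, 0.0, -2.6]
finger_gap: 37.1
grip_force: 51.5
```

jog_arm --rows '[[[0,0,0],[0,0,0]],[[0,0,0],[0,0,0]],[[0,0,0],[0,0,0]],[[0,0,0],[0,0,0]],[[0,0,0],[0,0,0]],[[0,0,0],[0,0,0]]]' --grip 58

```text
time: 23.25
tool_pos: [572.8, -162.0, 49.3]
tcp_rot: [-180.0, 0.0, -174.6]
ft_force: [-0.0, -0.1, -0.1]
finger_gap: 58.1
grip_force: 0.0
```

jog_arm --rows '[[[0,0,-10],[0,0,0]],[[0,0,-30],[0,0,0]],[[0,0,-60],[0,0,0]],[[0,0,-95],[0,0,0]],[[0,0,-100],[0,0,0]],[[0,0,-100],[0,0,0]],[[0,0,-100],[0,0,0]],[[0,0,-100],[0,0,0]]]'

```text
time: 24.05
tool_pos: [571.7, -161.6, 147.5]
tcp_rot: [179.9, -0.1, -174.6]
ft_force: [0.2, -0.6, -0.2]
finger_gap: 58.2
grip_force: 0.0
```

```bash
python3 - <<'E'
from h import *
s=r.sense();im,d=r.snapshot("wrist");print(s["time"],s["tool_pos"],s["finger_gap"],s["ft_force"])
a,_=r.snapshot("scene")
o=np.hstack([cv2.resize(im[80:380,180:480],(400,400)),cv2.resize(a[225:375,195:345],(400,400),interpolation=cv2.INTER_CUBIC)]);cv2.imwrite("pics/w4.png",o)
P=wcloud(d,s);m=(d>0)&(P[...,2]>70)&(P[...,2]<86)&(abs(P[...,0]-570)<60)&(abs(P[...,1]+162)<28)
k,L,S,_=cv2.connectedComponentsWithStats(m.astype(np.uint8));i=1+S[1:,4].argmax();q=P[L==i];print(cv2.minAreaRect(q[:,:2].astype(np.float32)),np.median(q[:,2]))
E
```

```text
24.05 [ 571.7429799  -161.5900001   147.49488049] 58.17249321069491 [ 0.19450621 -0.55050709 -0.21238424]
((570.4319458007812, -161.8292236328125), (71.07303619384766, 38.570613861083984), 5.746478080749512) 78.03798010255558
```

View pics/w4.png

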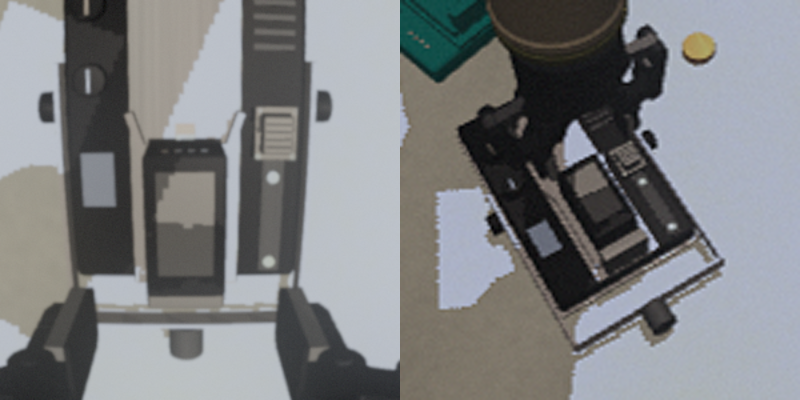

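The pack sits square in the rails, and the raised tooth is visible right behind its rear at (185,128). It did not move when I let go, so I'm handing in.

```bash
python3 -c "
from bench import r
print(r.hand_in())"
```

```text
the job is handed in; nothing more can be done
None
```

The battery pack is off the charger and clicked into the light: the catch held it against a gentle pull, and it stayed put when I let go; I then raised the gripper clear and handed in at about 24 s, with the push at the stop peaking near 15 N and the cup, discs and dart left alone.

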